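# Stow the shoemaker's rasps and park the tray

### The job

Pack up the rasps: swing the keeper bar wide open, put the heel block left in the tray into the green bin, and lay every rasp flat on the tray's floor, one to a compartment, with its handle at the end of the tray that has the red push block. Leave the tray at the loading end until it is loaded and the keeper bar is swung fully shut and clicked into its catch; then push the tray along its rail until it clicks home at the far end. Disturb nothing else on the bench.

Things in the scene. Friction and masses are not known exactly. Their poses are not given: they have to be found in the camera images.
- tray (a joint): Slide of the pale wooden tool tray on its rail, m: about 0 at the loading end (start), 0.120 at the parked station, a hard stop. It slides along +y of tray_in, to the robot's left. 3 N friction; stays where left. A sprung ball catch resists over the last 20 mm (about 4 N more) and, from 9 mm short of the stop, pulls the tray home.
- tray_in (a point): Centre of the tray floor's top face, 24 mm above the table, moving with the tray. y: along the rail to the parked station; z up. 4 open compartments side by side along x, centres x = -84, -28, 28, 84 mm, each 53 mm wide (x), 158 mm long (y), centred on y = 0; walls and dividers 3 to 4 mm thick, 8 mm high above the floor.
- push_block (a point): Centre of the -y face of the red push block on the tray's -y end, 50 mm above the table; axes as tray_in. The block is 50 mm (x) by 12 mm (y), its top 65 mm above the table. The rail base behind it (-y) is at most 16 mm high.
- keeper (a joint): Angle of the brass keeper bar, rad: 0 = shut, lying across all 4 compartments along +x of tray_in; grows as it swings level, about a vertical hinge, towards +y of the tray, up to a stop at 1.9. Stays where left (friction 0.12 N m). A sprung ball catch resists from 0.08 rad (some 5 N at the knob) and from 0.035 rad snaps the bar to 0 and holds it.
- keeper_hinge (a point): On the keeper bar's hinge axis, at the bar's top face, 66 mm above the table; x = -139 mm, y = 0 in tray_in. The bar is 270 mm long, 14 mm wide, 10 mm thick, its underside 6 mm above rasps or blocks lying in the tray. Shut, its free end lies over a catch at x = 135 mm of tray_in, up to 54 mm above the table.
- keeper_knob (a point): Grip point of the black round upright knob on the keeper bar (18 mm diameter, 32 mm tall above the bar's top face), 200 mm from the hinge, 16 mm above the bar's top face. Its x axis points along the bar away from the hinge.
- bin: Green plastic open bin, fixed, 120 x 120 mm outside, 36 mm high, walls 4 mm, for heel blocks. Origin at the centre of its underside, on the table.
- rasp1: Shoemaker's rasp, flat underside, 140 mm long, 0.1 to 0.16 kg: plain pale wood handle block 78 mm long, 28 mm wide, 26 mm high (from x = -70 to +8 mm) with a brass collar at its front end and a steel blade 62 mm long, 20 mm wide, 8 mm thick (x = +8 to +70 mm). Origin at the middle of its length, on its underside; +x points from handle to blade, z up. Balances at about x = -16 mm. May be absent.
- rasp1_grip (a point): Good place to grip that rasp: on its handle at x = -25 mm, y = 0, 13 mm above its underside; same axes.
- rasp2: Shoemaker's rasp, flat underside, 140 mm long, 0.1 to 0.16 kg: red handle block 78 mm long, 28 mm wide, 26 mm high (from x = -70 to +8 mm) with a brass collar at its front end and a steel blade 62 mm long, 20 mm wide, 8 mm thick (x = +8 to +70 mm). Origin at the middle of its length, on its underside; +x points from handle to blade, z up. Balances at about x = -16 mm. May be absent.
- rasp2_grip (a point): Good place to grip that rasp: on its handle at x = -25 mm, y = 0, 13 mm above its underside; same axes.
- rasp3: Shoemaker's rasp, flat underside, 140 mm long, 0.1 to 0.16 kg: blue handle block 78 mm long, 28 mm wide, 26 mm high (from x = -70 to +8 mm) with a brass collar at its front end and a steel blade 62 mm long, 20 mm wide, 8 mm thick (x = +8 to +70 mm). Origin at the middle of its length, on its underside; +x points from handle to blade, z up. Balances at about x = -16 mm. May be absent.
- rasp3_grip (a point): Good place to grip that rasp: on its handle at x = -25 mm, y = 0, 13 mm above its underside; same axes.
- rasp4: Shoemaker's rasp, flat underside, 140 mm long, 0.1 to 0.16 kg: yellow handle block 78 mm long, 28 mm wide, 26 mm high (from x = -70 to +8 mm) with a brass collar at its front end and a steel blade 62 mm long, 20 mm wide, 8 mm thick (x = +8 to +70 mm). Origin at the middle of its length, on its underside; +x points from handle to blade, z up. Balances at about x = -16 mm. May be absent.
- rasp4_grip (a point): Good place to grip that rasp: on its handle at x = -25 mm, y = 0, 13 mm above its underside; same axes.
- block1: Terracotta-coloured heel block, 28 (x) x 70 (y) x 26 (z) mm, 0.06 kg, origin at the centre of its underside. One such block has been left in one of the tray's compartments, its length along the compartment; the others are absent.
- block2: Terracotta-coloured heel block, 28 (x) x 70 (y) x 26 (z) mm, 0.06 kg, origin at the centre of its underside. One such block has been left in one of the tray's compartments, its length along the compartment; the others are absent.
- block3: Terracotta-coloured heel block, 28 (x) x 70 (y) x 26 (z) mm, 0.06 kg, origin at the centre of its underside. One such block has been left in one of the tray's compartments, its length along the compartment; the others are absent.
- last: Wooden shoe last, 210 mm long, 85 mm high; origin on its underside; a bystander, not to be disturbed.
- weight: Iron bench weight, 42 mm diameter, 42 mm high, 0.9 kg; origin on its underside; a bystander, not to be disturbed.
- hammer: Hammer lying flat; origin on its underside; a bystander, not to be disturbed.
- spool1: Purple thread spool, 44 mm diameter, 58 mm high, upright; origin on its underside; a bystander, not to be disturbed.
- spool2: White thread spool, 44 mm diameter, 58 mm high, upright; origin on its underside; a bystander, not to be disturbed.
- glue: Can of glue, 70 mm diameter, 90 mm high; origin on its underside; a bystander, not to be disturbed.
Not all that is in view belongs to the job. What is shaped like the rasp1 but pink is not meant. There is more than one size of the rasp2; the job needs the smaller.

How it is judged (in metres and radians):
On the way, in this order (a step that is already met when the one before it is completed fails the run):
1. the keeper bar is swung wide open (past 1.2 rad) (value of joint keeper above 1.2 rad), for 0.2 s.
2. with the tray still at the loading end (slid less than 50 mm) and the keeper bar open, the heel block is in the bin and every rasp lies flat in a compartment, handle towards the push block (x of rasp1 in the frame of tray_in between -0.115 and 0.115 m and y of rasp1 in the frame of tray_in between -0.025 and 0.025 m and z of each of rasp1, rasp2, rasp3, rasp4 in the frame of tray_in below 0.006 m and angle between each of rasp1, rasp2, rasp3, rasp4's own z axis and vertical below 0.1 rad and angle between the x axis of each of rasp1, rasp2, rasp3, rasp4 and the y axis of tray_in, either way round below 0.25 rad and y of each of rasp1_grip, rasp2_grip, rasp3_grip, rasp4_grip in the frame of tray_in below -0.001 m and x of rasp2 in the frame of tray_in between -0.115 and 0.115 m and y of rasp2 in the frame of tray_in between -0.025 and 0.025 m and x of rasp3 in the frame of tray_in between -0.115 and 0.115 m and y of rasp3 in the frame of tray_in between -0.025 and 0.025 m and x of rasp4 in the frame of tray_in between -0.115 and 0.115 m and y of rasp4 in the frame of tray_in between -0.025 and 0.025 m and x of block1 in the frame of bin between -0.06 and 0.06 m and y of block1 in the frame of bin between -0.06 and 0.06 m and height (world z) of each of block1, block2, block3 below 0.04 m and x of block2 in the frame of bin between -0.06 and 0.06 m and y of block2 in the frame of bin between -0.06 and 0.06 m and x of block3 in the frame of bin between -0.06 and 0.06 m and y of block3 in the frame of bin between -0.06 and 0.06 m and value of joint keeper above 0.3 rad and value of joint tray below 0.05 m), for 0.3 s.
3. the keeper bar is shut in its catch (under 0.02 rad) with the tray still at the loading end (slid less than 50 mm) (value of joint keeper below 0.02 rad and value of joint tray below 0.05 m), for 0.3 s.
4. the tray is home at the parked station (slid more than 115 mm) with the keeper bar still shut (value of joint tray above 0.115 m and value of joint keeper below 0.02 rad), for 0.2 s.
At the end, for the whole second after the job is handed in: Tray slid over 115 mm; keeper bar within 0.02 rad of shut; every rasp flat on the tray floor (within 6 mm, tilt under 0.1 rad), lengthwise in a compartment, middle within 25 mm of the tray's, handle towards the push block; heel block in the bin; all at rest (all of step 4 and x of rasp1 in the frame of tray_in between -0.115 and 0.115 m and y of rasp1 in the frame of tray_in between -0.025 and 0.025 m and z of each of rasp1, rasp2, rasp3, rasp4 in the frame of tray_in below 0.006 m and angle between each of rasp1, rasp2, rasp3, rasp4's own z axis and vertical below 0.1 rad and angle between the x axis of each of rasp1, rasp2, rasp3, rasp4 and the y axis of tray_in, either way round below 0.25 rad and y of each of rasp1_grip, rasp2_grip, rasp3_grip, rasp4_grip in the frame of tray_in below -0.001 m and x of rasp2 in the frame of tray_in between -0.115 and 0.115 m and y of rasp2 in the frame of tray_in between -0.025 and 0.025 m and x of rasp3 in the frame of tray_in between -0.115 and 0.115 m and y of rasp3 in the frame of tray_in between -0.025 and 0.025 m and x of rasp4 in the frame of tray_in between -0.115 and 0.115 m and y of rasp4 in the frame of tray_in between -0.025 and 0.025 m and x of block1 in the frame of bin between -0.06 and 0.06 m and y of block1 in the frame of bin between -0.06 and 0.06 m and height (world z) of each of block1, block2, block3 below 0.04 m and x of block2 in the frame of bin between -0.06 and 0.06 m and y of block2 in the frame of bin between -0.06 and 0.06 m and x of block3 in the frame of bin between -0.06 and 0.06 m and y of block3 in the frame of bin between -0.06 and 0.06 m and linear speed of each of rasp1, rasp2, rasp3, rasp4, block1, block2, block3 below 0.02 m/s); the robot touches nothing.
It fails at once if a bystander is moved more than 50 mm (distance of any of last, weight, hammer, spool1, spool2, glue from where it was at the start of the episode above 0.05 m).
Of rasp1, rasp2, rasp3, rasp4 only 3 to 4 are there at a start; the rules pass over those that are not, and their reading is None.
Of block1, block2, block3 only 1 to 1 are there at a start; the rules pass over those that are not, and their reading is None.
At some moment in a run one of rasp1, rasp2, rasp3, rasp4 may be knocked a few centimetres aside while the robot is not near it.
Once in a run the grip may slacken for a moment while it holds something.
It also fails if it takes over 208 s, if anything falls off the work surface, if the arm or the gripper's body presses on something with over 40 N, if the wrist force passes 120 N, or if a joint passes its speed limit or range.

### The arm

A 6-joint arm with a two-finger parallel gripper is mounted at the origin on the work surface. World frame = base frame: x ahead of the robot, y to its left, z up, the work surface at z = 0. Lengths are in mm, angles in rad, forces in N, time in s.
With the tool pointing down it reaches from about 325 to 1000 mm from the base axis. Payload 5.1 kg.
Tool frame: the origin (TCP) lies between the finger pads; the fingertips stand 19 mm ahead of it and the grasp point (between the pads) is the TCP; z points along the fingers, y is the line along which they close (so a half turn about z gives the same grasp; the last joint's range is limited). The gripper opens to 85 mm and grips with 20 to 120 N. Pads are 22 mm wide; open, the fingers measure 114 mm over their backs; the gripper's body (76 mm by 85 mm) begins 54 mm behind the grasp point. The pads swing forward as they close: fully open they stand 13 mm farther back than shut.
Start: joints at [-1.412, 0.124, 1.65, -0, 1.367, -0.083], TCP at [155.611, -631.087, 250.322] pointing down, gripper open.
Joint ranges: [-2.61, 2.61], [-1.02, 2.33], [0.03, 2.71], [-1.35, 4.49], [0.32, 2.68], [-2.91, 2.91]. Speed limits (rad/s): [2.57, 2.57, 3.14, 3.14, 3.14, 3.14].

### API

Orientations are given as a rotation vector (axis times angle).
In Python, from cell import bot gives the robot as it stands.
- The arm moves only by the shell command python3 -m inch 'ROWS' [FORCE]. ROWS is JSON, one flat list of numbers, 7 for each row, row after row: the closure, from -1 (fully open) to 1 (shut), then the shift along the tool's x, y, z in m, then the turn, a rotation vector about the tool's x, y, z in degrees. A call has 1 to 12 rows; each row is the pose to reach, as a shift and turn from the pose commanded when the call began, along the tool's axes at that moment; what a row does not reach only later rows make up. A row lasts 1/10 s, in which the tool goes at most 50 mm and 8.59 degrees, less where a joint would pass 70% of its speed; a pose out of reach is approached as far as the arm can. A call with a gripper value outside its range is refused whole. The fingers move at their own pace and stop on an object; FORCE is the grip in N (left out, the last holds). Time passes only in rows, so rows that repeat a pose let the fingers close. It gives the time, the measured TCP pose, the force, the opening and the grip force at its end, in the units of the state.
- bot.sense(): the state, without advancing time (a new reading comes with each control period).
- bot.read_camera(name): name is "scene" or "top"; returns a dict with "frame" (420x560x3 uint8, blue, green, red), "z_map" (420x560 float32, mm along the optical axis (not along the pixel's ray), 0 where there is no reading), "fovy" (degrees; the focal length in pixels is half the picture's height over the tangent of half this angle, whatever the lens; pixels are square), "cx", "cy" (the principal point, pixels), "extrinsics" (4x4, takes a point from world to camera coordinates). Camera axes: x right, y up, looking along -z (the intrinsics and any distortion apply to the point x, -y, -z); pixel columns grow to the right and rows downward; lengths in mm; the calibration is good to about 2 mm. A picture is of the moment at which its call begins.
- bot.finish_job(): hands the job in; it is judged then, once.
The state is a dict: "clock": time; "q": joint angles; "joint_vel": joint speeds; "effort": joint torques, N m; "tcp_pos": TCP position; "orientation": TCP orientation; "ft_force": force on the tool from outside, world axes, zero at the start; "wrist_torque": the same for the moment, N m; "finger_gap": finger opening in mm; "grip_force": force on a finger pad.
Only numpy, scipy, OpenCV 4.12 (cv2) and the standard library are available. Lean on these libraries where they do the work, as an engineer would, in place of code of your own. Each camera call takes 0.05 s, during which the arm holds its last target. There are 200 camera calls.

## Working session

There is one attempt and no reset: what is moved stays moved. The work goes in short steps, Python scripts to look and compute and a shell command to move; the robot and the scene stay as the last step left them, time stands still between calls to the robot, and variables do not carry over. Pictures are saved under pics/ and viewed, at most 14 in all, crops included, and the job is handed in when it is done.

```bash
ls; mkdir -p pics; python3 - <<'E'
from cell import bot
import cv2,numpy as np
s=bot.sense(); print(s)
for n in("top","scene"):
    c=bot.read_camera(n); cv2.imwrite(f"pics/{n}0.png",c["frame"]); np.savez(f"{n}0.npz",**c)
    print(n,c["fovy"],c["cx"],c["cy"],c["extrinsics"].round(3).tolist(),[k for k in c])
E
```

```text
pics
{'clock': 0.0, 'q': array([-1.41159255e+00,  1.24483046e-01,  1.65170934e+00,  5.64291174e-06,
        1.36752503e+00, -8.25965637e-02]), 'joint_vel': array([ 0.00090034,  0.00071997, -0.00014529, -0.00049184, -0.00185572,
        0.00101375]), 'effort': array([-1.94911379e-03, -4.23613501e+01, -3.65455842e+01, -1.88332388e-04,
        7.02600679e-03,  8.41833355e-06]), 'tcp_pos': array([ 155.52410255, -630.50888256,  249.04638327]), 'orientation': array([-3.11655281e+00, -3.78636590e-01,  1.19056187e-04]), 'ft_force': array([0.0257694 , 0.68633911, 0.14156958]), 'wrist_torque': array([-0.04480585, -0.0276141 , -0.01156785]), 'grip_force': 0.0, 'finger_gap': 85.31317095211956}
top 42.558378039520754 276.95936446890323 210.79637683359223 [[0.026, -1.0, 0.0, -66.48], [0.979, 0.025, 0.2, -500.339], [-0.2, -0.005, 0.98, -1489.184], [0.0, 0.0, 0.0, 1.0]] ['frame', 'z_map', 'fovy', 'cx', 'cy', 'extrinsics']
scene 44.67108852915901 275.43237575310303 210.79127359061366 [[0.18, 0.984, 0.011, -15.234], [-0.766, 0.133, 0.628, 324.442], [0.617, -0.122, 0.778, -1665.904], [0.0, 0.0, 0.0, 1.0]] ['frame', 'z_map', 'fovy', 'cx', 'cy', 'extrinsics']
```

View pics/top0.png

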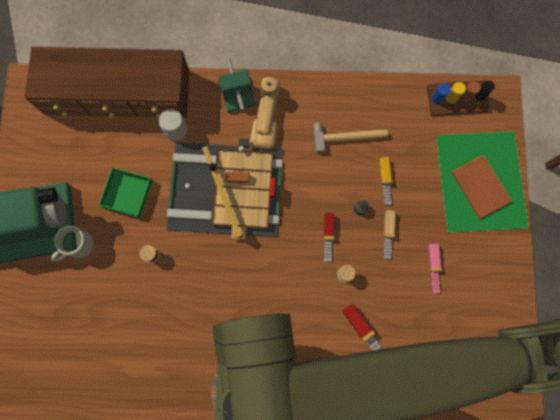

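View pics/scene0.png

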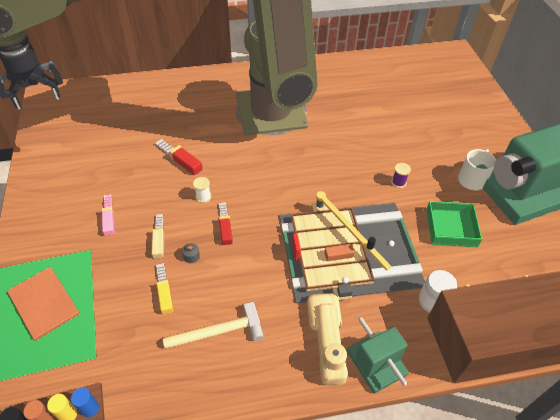

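The top view shows: push block at (272,187), keeper partly open (hinge ~(238,235), knob ~(213,165)), block at (237,177), bin at (127,193). For rasps it shows yellow (387,180), pale (390,233) and red (329,237). The other candidates are a bigger red at (360,325) and a pink one at (435,267). I'll measure sizes and poses next.

```bash
cat > h.py <<'E'
import numpy as np,cv2
def grab(n):
    from cell import bot
    return bot.read_camera(n)
def cloud(c):
    f=210/np.tan(np.radians(c["fovy"]/2)); z=c["z_map"].astype(float)
    v,u=np.mgrid[:420,:560]; cam=np.stack([(u-c["cx"])/f*z,-(v-c["cy"])/f*z,-z],-1)
    E=np.array(c["extrinsics"]); P=(cam-E[:3,3])@E[:3,:3]; P[z==0]=np.nan
    return P
def proj(c,p):
    E=np.array(c["extrinsics"]); q=E[:3,:3]@np.array(p,float)+E[:3,3]; f=210/np.tan(np.radians(c["fovy"]/2))
    return c["cx"]+f*q[0]/-q[2], c["cy"]-f*q[1]/-q[2]
def blob(c,P,u,v,r=32,zmin=4,zmax=45):
    "connected raised points around pixel (u,v)"
    m=((P[...,2]>zmin)&(P[...,2]<zmax)).astype(np.uint8)
    w=np.zeros_like(m); w[max(v-r,0):v+r,max(u-r,0):u+r]=1
    n,l=cv2.connectedComponents(m*w,connectivity=8); k=l[v,u]
    return P[l==k] if k else None
def rasp(c,P,u,v,**k):
    q=blob(c,P,u,v,**k)
    if q is None: return None
    (cx,cy),(w,h),a=cv2.minAreaRect(q[:,:2].astype(np.float32))
    hi=q[q[:,2]>18]; hc=cv2.minAreaRect(hi[:,:2].astype(np.float32))
    ang=np.radians(a if w>h else a+90); d=np.array([np.cos(ang),np.sin(ang)])
    if d@(q[:,:2].mean(0)*0+[cx,cy]-np.array(hc[0]))<0: d=-d
    return dict(c=np.round([cx,cy],1),size=np.round(sorted((w,h)),1),yaw=round(float(np.arctan2(d[1],d[0])),3),hc=np.round(hc[0],1),hsize=np.round(sorted(hc[1]),1),zt=round(float(np.percentile(q[:,2],90)),1),n=len(q))
E
python3 - <<'E'
from h import *
c=np.load("top0.npz"); P=cloud(c)
for uv in[(300,100),(60,330),(480,330),(290,300),(330,180),(500,100),(30,160)]: print(uv,P[uv[1],uv[0]].round(1))
for n,uv in dict(yel=(386,168),pale=(390,222),red=(329,226),bigred=(355,320),pink=(434,255),block=(237,177)).items(): print(n,rasp(c,P,*uv,**(dict(r=12,zmin=42,zmax=60) if n=="block" else {})))
for uv in[(272,187),(238,235),(237,229),(207,150),(213,165),(237,177),(127,193),(222,190)]: print(uv,P[uv[1],uv[0]].round(1))
I=c["frame"]
a=cv2.resize(I[130:310,150:290],None,fx=3,fy=3,interpolation=cv2.INTER_CUBIC)
b=cv2.resize(I[150:360,310:450],None,fx=2.57,fy=2.57,interpolation=cv2.INTER_CUBIC)
b=cv2.resize(b,(360,540)); cv2.imwrite("pics/crop0.png",np.hstack([a,b]))
E
```

```text
(300, 100) [ 865.3 -115.7   -6.9]
(60, 330) [ 1.531e+02  5.504e+02 -5.000e-01]
(480, 330) [ 183.4 -634.5    2.6]
(290, 300) [253.5 -97.4  -5.7]
(330, 180) [ 609.2 -209.     3.6]
(500, 100) [ 879.1 -732.4   -1.9]
(30, 160) [ 6.492e+02  6.935e+02 -3.000e-01]
yel {'c': array([ 621.1, -371.8]), 'size': array([ 50.5, 136.3]), 'yaw': -2.859, 'hc': array([ 639.7, -369.4]), 'hsize': array([29.8, 80.7]), 'zt': 29.9, 'n': 399}
pale {'c': array([ 459.7, -375.2]), 'size': array([ 50. , 132.4]), 'yaw': 2.921, 'hc': array([ 473.1, -378.8]), 'hsize': array([29.5, 92.5]), 'zt': 29.2, 'n': 425}
red {'c': array([ 446.1, -205.8]), 'size': array([ 42.9, 137.5]), 'yaw': 3.104, 'hc': array([ 456.3, -203.2]), 'hsize': array([ 28.4, 101.7]), 'zt': 29.1, 'n': 412}
bigred {'c': array([ 180.9, -299.8]), 'size': array([ 49.2, 147.7]), 'yaw': -2.452, 'hc': array([ 183.6, -296.9]), 'hsize': array([ 38.2, 139.1]), 'zt': 38.0, 'n': 688}
pink {'c': array([ 364.1, -510.8]), 'size': array([ 39.5, 122.6]), 'yaw': -3.112, 'hc': array([ 385.7, -506.1]), 'hsize': array([31.5, 79. ]), 'zt': 29.2, 'n': 441}
block {'c': array([602.8,  66.4]), 'size': array([29.9, 67.7]), 'yaw': 1.599, 'hc': array([602.8,  66.4]), 'hsize': array([29.9, 67.7]), 'zt': 54.3, 'n': 226}
(272, 187) [568.8 -37.8  61.5]
(238, 235) [426.3  53.4  68.8]
(237, 229) [443.7  57.1  66. ]
(207, 150) [672.  152.7  69.2]
(213, 165) [617.2 128.6 104.6]
(237, 177) [598.8  64.5  50.2]
(127, 193) [553.6 392.    4.8]
(222, 190) [556.  104.7  62.7]
```

View pics/crop0.png

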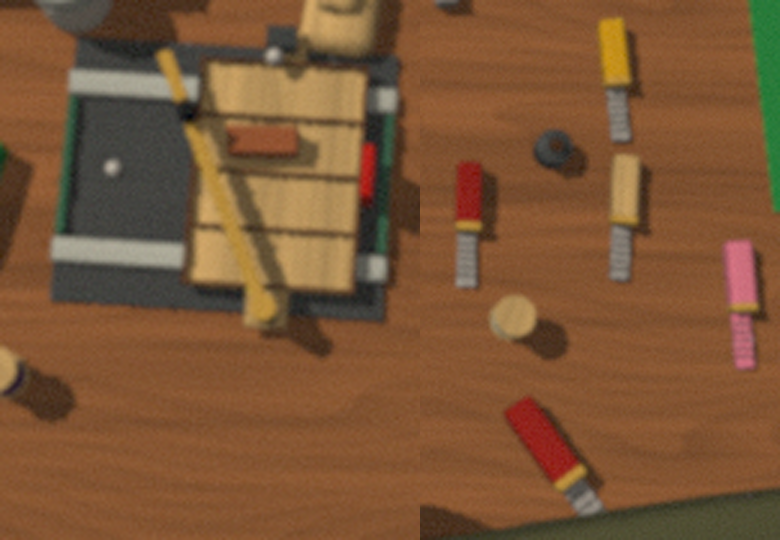

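The crop confirms it: the slim red at (329,237) has a handle about 28 mm wide and 26 mm high. The red at (360,325) measures about 38 mm for both, so the small one is rasp2. Pink (435,267) is the decoy, so the job needs pale, small red and yellow (no blue in view). Depth is noisy, so I'll fit box silhouettes to the colour masks.

```bash
cat >> h.py <<'E'
from scipy.optimize import minimize
def ray(c,u,v,z):
    E=np.array(c["extrinsics"]); f=210/np.tan(np.radians(c["fovy"]/2)); R=E[:3,:3]; o=-R.T@E[:3,3]
    d=R.T@np.array([(u-c["cx"])/f,-(v-c["cy"])/f,-1]); return (o+d*(z-o[2])/d[2])
def mask(c,u,v,kind,r=26):
    b,g,rr=[c["frame"][...,i].astype(int) for i in range(3)]
    if kind=="red": m=(rr>80)&(g<50)|((rr>150)&(g>110)&(b<100))
    elif kind=="block": m=(rr>120)&(g<100)&(rr-g>60)
    else: m=(rr>165)&(g>115)
    m=m.astype(np.uint8); w=np.zeros_like(m); w[v-r:v+r,u-r:u+r]=1; m*=w
    n,l,s,_=cv2.connectedComponentsWithStats(m); k=1+np.argmax(s[1:,4]); return (l==k).astype(np.uint8)
def fit(c,m,x0,box):
    "box (x0,x1,halfwidth,z0,z1) silhouette -> x,y,yaw"
    S=8; v,u=np.nonzero(m); a,b=max(u.min()-8,0),max(v.min()-8,0); W,H=u.max()+8-a,v.max()+8-b
    M=cv2.resize(m[b:b+H,a:a+W].astype(np.float32),None,fx=S,fy=S,interpolation=cv2.INTER_LINEAR)
    def cost(p):
        C,s=np.cos(p[2]),np.sin(p[2]); pts=[]
        for X in box[:2]:
            for Y in(-box[2],box[2]):
                for Z in box[3:]:
                    q=proj(c,[p[0]+C*X-s*Y,p[1]+s*X+C*Y,Z]); pts.append([(q[0]-a+.5)*S,(q[1]-b+.5)*S])
        I=np.zeros(M.shape,np.float32); cv2.fillConvexPoly(I,cv2.convexHull(np.float32(pts)).astype(np.int32),1.0)
        return float(np.abs(I-M).sum())/S/S
    best=minimize(cost,x0,method="Nelder-Mead",options=dict(initial_simplex=[x0]+[list(np.add(x0,d)) for d in((12,0,0),(0,12,0),(0,0,.15))],xatol=.01,fatol=.01,maxiter=400))
    return best.x.round(3),round(best.fun,1),int(m.sum())
RBOX=(-70,8,14,0,26)
def go(x,y,z,yaw):
    "shift (tool axes, m) and turn about tool z (deg) from the present pose"
    from cell import bot; from scipy.spatial.transform import Rotation as Ro
    s=bot.sense(); R=Ro.from_rotvec(s["orientation"]).as_matrix(); d=R.T@(np.array([x,y,z])-s["tcp_pos"])/1000
    Rt=np.array([[np.cos(yaw),np.sin(yaw),0],[np.sin(yaw),-np.cos(yaw),0],[0,0,-1]])
    print("shift",d.round(4),"turn",np.degrees(Ro.from_matrix(R.T@Rt).as_rotvec()).round(2),"| now",s["tcp_pos"].round(1),"yaw",round(float(np.arctan2(R[1,0],R[0,0])),3),"q6",round(s["q"][5],2),"gap",round(s["finger_gap"],1),"t",round(s["clock"],1),"F",s["ft_force"].round(1))
E
python3 - <<'E'
from h import *
for cam,L in(("top",dict(yel=(386,168),pale=(390,222),red=(329,226))),("scene",dict(yel=(165,295),pale=(158,240),red=(226,228)))):
    c=np.load(cam+"0.npz")
    for n,uv in L.items():
        x0=dict(yel=[621,-372,-3.1],pale=[450,-377,-3.1],red=[440,-205,-3.1])[n]
        print(cam,n,fit(c,mask(c,*uv,"red" if n=="red" else "y"),x0,RBOX))
c=np.load("top0.npz"); P=cloud(c)
cor=np.array([ray(c,u,v,32)[:2] for u,v in[(218.3,150),(272.3,153.3),(268,227.7),(212.7,224.3)]]); print(cor.round(1).tolist(),cor.mean(0).round(1),cv2.minAreaRect(cor.astype(np.float32)))
m=mask(c,237,177,"block",14); print("block",fit(c,m,[602,66,1.57],(-35,35,14,24,50)))
print("push",fit(c,mask(c,272,187,"red",16),[568,-38,0],(-25,25,6,24,65)))
print("hinge",ray(c,150+262/3,130+308/3,66),"knobtop",ray(c,150+187/3,130+110/3,98),"end",ray(c,150+164/3,130+55/3,66))
b,g,r=[c["frame"][...,i].astype(int) for i in range(3)]; m=((g>r+25)&(g>b+25)).astype(np.uint8); m[:, :85]=0;m[:,160:]=0; m[:160]=0;m[230:]=0
v,u=np.nonzero(m); q=np.float32([ray(c,x,y,36)[:2] for x,y in zip(u,v)]); print("bin",cv2.minAreaRect(q))
for n,uv in dict(spool1=(150,253),glue=(172,123),last=(265,130),spool2=(347,274),weight=(362,208)).items(): print(n,P[uv[1],uv[0]].round())
E
```

```text
top yel (array([ 613.343, -372.005,   -3.104]), np.float64(91.5), 218)
top pale (array([ 453.72 , -380.47 ,   -3.104]), np.float64(109.9), 210)
top red (array([ 450.169, -208.116,   -3.097]), np.float64(92.1), 212)
scene yel (array([ 625.713, -325.62 ,   -3.826]), np.float64(1936.9), 2478)
scene pale (array([ 469.633, -331.894,   -4.005]), np.float64(1933.8), 2410)
scene red (array([ 474.981, -151.819,   -3.688]), np.float64(1688.9), 2057)
[[684.8, 124.6], [678.7, -35.4], [455.5, -29.1], [461.3, 130.2]] [570.1  47.6] ((570.137939453125, 47.766536712646484), (160.1217803955078, 224.9122772216797), 88.39181518554688)
block (array([614.5 , -51.5 ,   2.48]), np.float64(96.0), 96)
push (array([592.775,  -9.529,  -0.747]), np.float64(105.4), 212)
hinge [433.33163653  55.71805995  66.        ] knobtop [614.19854232 131.08357142  98.        ] end [677.88358036 160.2026587   66.        ]
bin ((549.7077026367188, 388.2806091308594), (123.94397735595703, 120.62374114990234), 76.03045654296875)
spool1 [371. 299.  54.]
glue [744. 255.  89.]
last [745. -12.  47.]
spool2 [ 327. -253.   54.]
weight [ 526. -304.    3.]
```

```bash
cat >> h.py <<'E'
def pca(c,m,z):
    v,u=np.nonzero(m); q=np.array([ray(c,a,b,z)[:2] for a,b in zip(u,v)]); (x,y),(w,h),an=cv2.minAreaRect(q.astype(np.float32))
    ev,V=np.linalg.eigh(np.cov((q-q.mean(0)).T)); d=V[:,1]; d=d if d[0]<0 else -d
    return q.mean(0).round(1),round(float(np.arctan2(d[1],d[0])),3),np.round(sorted((w,h)),1),len(q)
def masks(c,u,v,kind,r=26):
    b,g,rr=[c["frame"][...,i].astype(int) for i in range(3)]
    m=dict(red=(rr-g>75)&(g<70),yel=(rr>140)&(b<75)&(g>90),pale=(rr>150)&(g>105))[kind].astype(np.uint8)
    w=np.zeros_like(m); w[v-r:v+r,u-r:u+r]=1; n,l,s,_=cv2.connectedComponentsWithStats(m*w); return (l==1+np.argmax(s[1:,4])).astype(np.uint8)
E
python3 - <<'E'
from h import *
c=np.load("top0.npz")
for n,uv in dict(yel=(386,175),pale=(390,225),red=(329,230)).items(): print(n,pca(c,masks(c,*uv,n),26))
go(614,131,160,.394)
E
```

```text
yel (array([ 640.2, -367.3]), -3.068, array([35.5, 79.9]), 280)
pale (array([ 480.3, -378.8]), 3.081, array([26.5, 76.6]), 239)
red (array([ 471.9, -202.7]), 3.108, array([26. , 64.7]), 194)
shift [ 0.6275 -0.6295  0.0905] turn [-0.11 -0.02 -8.72] | now [ 155.5 -630.6  249.2] yaw 0.242 q6 -0.08 gap 85.3 t 0.1 F [-0.3 -0.2  0.4]
```

```bash
python3 -m inch '[-1,0.35,-0.35,0,0,0,-4, -1,0.35,-0.35,0,0,0,-4, -1,0.35,-0.35,0,0,0,-4, -1,0.35,-0.35,0,0,0,-4, -1,0.35,-0.35,0,0,0,-4, -1,0.35,-0.35,0,0,0,-4, -1,0.35,-0.35,0,0,0,-4, -1,0.35,-0.35,0,0,0,-4, -1,0.35,-0.35,0,0,0,-4, -1,0.35,-0.35,0,0,0,-4, -1,0.35,-0.35,0,0,0,-4]' 40
python3 -c "from h import *; go(614,131,130,.394)"
```

```text
clock: 1.2
tcp_pos: [413.2, -203.3, 249.9]
orientation: [-3.1, -0.498, -0.001]
ft_force: [-0.2, -0.1, 0.3]
finger_gap: 85.1
grip_force: 0.0
shift [ 0.2954 -0.2544  0.1205] turn [-0.08 -0.05 -4.31] | now [ 413.2 -203.3  249.9] yaw 0.319 q6 0.68 gap 85.1 t 1.2 F [-0.2 -0.1  0.3]
```

```bash
python3 -m inch '[-1,0.295,-0.255,0.06,0,0,-4.3, -1,0.295,-0.255,0.06,0,0,-4.3, -1,0.295,-0.255,0.06,0,0,-4.3, -1,0.295,-0.255,0.06,0,0,-4.3, -1,0.295,-0.255,0.06,0,0,-4.3, -1,0.295,-0.255,0.06,0,0,-4.3, -1,0.295,-0.255,0.06,0,0,-4.3, -1,0.295,-0.255,0.06,0,0,-4.3, -1,0.295,-0.255,0.12,0,0,-4.3, -1,0.295,-0.255,0.12,0,0,-4.3, -1,0.295,-0.255,0.12,0,0,-4.3]' 40
python3 - <<'E'
from h import *
go(614,131,90,.394)
c=grab("scene"); print(proj(c,[614,131,90]),proj(c,[433,55.7,66]))
cv2.imwrite("pics/s1.png",c["frame"])
E
```

```text
clock: 2.3
tcp_pos: [611.7, 124.6, 126.6]
orientation: [-3.083, -0.602, 0.012]
ft_force: [-0.5, -0.9, 0.7]
finger_gap: 85.5
grip_force: 0.0
shift [ 0.0048 -0.005   0.0366] turn [-0.1   0.43 -0.46] | now [611.7 124.6 126.6] yaw 0.386 q6 1.3 gap 85.5 t 2.3 F [-0.5 -0.9  0.7]
(np.float64(368.74121225245125), np.float64(240.69384993095224)) (np.float64(320.04927493211505), np.float64(195.14096317884892))
```

View pics/s1.png

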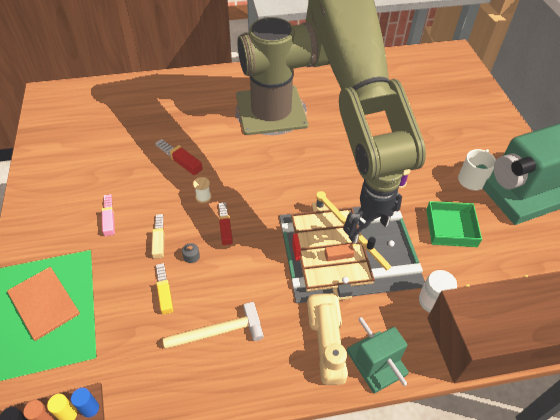

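The scene picture shows the gripper above the knob at about (370,243), and no blue rasp anywhere. Descend and grip the knob.

```bash
python3 -m inch '[-1,0.004,-0.004,0.015,0,0,0, -1,0.004,-0.004,0.035,0,0,0, -1,0.004,-0.004,0.035,0,0,0, 1,0.004,-0.004,0.035,0,0,0, 1,0.004,-0.004,0.035,0,0,0, 1,0.004,-0.004,0.035,0,0,0, 1,0.004,-0.004,0.035,0,0,0, 1,0.004,-0.004,0.035,0,0,0, 1,0.004,-0.004,0.035,0,0,0, 1,0.004,-0.004,0.035,0,0,0]' 30
python3 - <<'E'
from h import *
from cell import bot
p=bot.sense()["tcp_pos"][:2]; go(*p,90,.394)
h=np.array([432,54.]); r=np.linalg.norm(p-h); a0=np.arctan2(*(p-h)[::-1]); print(r,a0)
for a in np.linspace(a0,1.42,13)[1:]:
    q=h+200*np.array([np.cos(a),np.sin(a)]); go(q[0],q[1],91,.39+(a-a0))
E
```

```text
clock: 3.35
tcp_pos: [616.9, 131.0, 96.1]
orientation: [-3.083, -0.604, -0.002]
ft_force: [-1.3, 0.2, 3.6]
finger_gap: 16.6
grip_force: 30.1
shift [-0.     -0.      0.0061] turn [ 0.01 -0.06 -0.42] | now [616.9 131.   96.1] yaw 0.387 q6 1.31 gap 16.6 t 3.4 F [-1.3  0.2  3.6]
200.26523154097688 0.39473750319896483
shift [-0.0011 -0.0171  0.0051] turn [ 0.01 -0.06 -5.09] | now [616.9 131.   96.1] yaw 0.387 q6 1.31 gap 16.6 t 3.4 F [-1.3  0.2  3.6]
shift [-0.0035 -0.034   0.0051] turn [ 0.02 -0.06 -9.98] | now [616.9 131.   96.1] yaw 0.387 q6 1.31 gap 16.6 t 3.4 F [-1.3  0.2  3.6]
shift [-0.0072 -0.0506  0.0051] turn [  0.02  -0.06 -14.88] | now [616.9 131.   96.1] yaw 0.387 q6 1.31 gap 16.6 t 3.4 F [-1.3  0.2  3.6]
shift [-0.0124 -0.0669  0.0051] turn [  0.02  -0.06 -19.77] | now [616.9 131.   96.1] yaw 0.387 q6 1.31 gap 16.6 t 3.4 F [-1.3  0.2  3.6]
shift [-0.0189 -0.0827  0.0051] turn [ 2.000e-02 -6.000e-02 -2.467e+01] | now [616.9 131.   96.1] yaw 0.387 q6 1.31 gap 16.6 t 3.4 F [-1.3  0.2  3.6]
shift [-0.0268 -0.0979  0.0051] turn [  0.03  -0.06 -29.56] | now [616.9 131.   96.1] yaw
[... 248 characters left out ...]
-5.000e-02 -3.935e+01] | now [616.9 131.   96.1] yaw 0.387 q6 1.31 gap 16.6 t 3.4 F [-1.3  0.2  3.6]
shift [-0.0577 -0.1386  0.005 ] turn [ 3.000e-02 -5.000e-02 -4.425e+01] | now [616.9 131.   96.1] yaw 0.387 q6 1.31 gap 16.6 t 3.4 F [-1.3  0.2  3.6]
shift [-0.0701 -0.1503  0.005 ] turn [ 4.000e-02 -5.000e-02 -4.914e+01] | now [616.9 131.   96.1] yaw 0.387 q6 1.31 gap 16.6 t 3.4 F [-1.3  0.2  3.6]
shift [-0.0836 -0.1608  0.005 ] turn [ 4.000e-02 -5.000e-02 -5.404e+01] | now [616.9 131.   96.1] yaw 0.387 q6 1.31 gap 16.6 t 3.4 F [-1.3  0.2  3.6]
shift [-0.0979 -0.1702  0.005 ] turn [ 4.000e-02 -5.000e-02 -5.893e+01] | now [616.9 131.   96.1] yaw 0.387 q6 1.31 gap 16.6 t 3.4 F [-1.3  0.2  3.6]
```

```bash
python3 -m inch '[1,-0.001,-0.017,-0.003,0,0,-5, 1,-0.0035,-0.034,-0.003,0,0,-10, 1,-0.007,-0.0505,-0.003,0,0,-15, 1,-0.0125,-0.067,-0.003,0,0,-20, 1,-0.019,-0.0825,-0.003,0,0,-25, 1,-0.027,-0.098,-0.003,0,0,-30, 1,-0.036,-0.1125,-0.003,0,0,-34.5, 1,-0.046,-0.126,-0.003,0,0,-39, 1,-0.0575,-0.1385,-0.003,0,0,-44, 1,-0.07,-0.15,-0.003,0,0,-49, 1,-0.0835,-0.161,-0.003,0,0,-54, 1,-0.098,-0.17,-0.003,0,0,-59]' 30
python3 -m inch '[1,0,0,0,0,0,0, 1,0,0,0,0,0,0, -0.4,0,0,0,0,0,0, -0.4,0,0,0,0,0,0, -0.4,0,0,0,0,0,0, -0.4,0,0,-0.04,0,0,0, -0.4,0,0,-0.08,0,0,0, -0.4,0,0,-0.08,0,0,0]'
python3 - <<'E'
from h import *
go(604,66,100,np.pi/2-.03)
E
```

```text
clock: 4.55
tcp_pos: [460.0, 251.1, 96.4]
orientation: [-2.381, -2.049, 0.004]
ft_force: [1.9, -1.0, -4.8]
finger_gap: 16.7
grip_force: 32.8
clock: 5.35
tcp_pos: [465.9, 253.0, 186.2]
orientation: [2.384, 2.04, 0.02]
ft_force: [1.9, -0.5, 0.4]
finger_gap: 59.9
grip_force: 0.0
shift [-0.164   0.1644  0.087 ] turn [ 0.69 -0.37 -7.17] | now [465.9 253.  186.2] yaw 1.416 q6 0.55 gap 59.9 t 5.3 F [ 1.9 -0.5  0.4]
```

```bash
python3 -m inch '[-0.4,-0.165,0.165,0,0,0,-7, -0.4,-0.165,0.165,0,0,0,-7, -0.4,-0.165,0.165,0,0,0,-7, -0.4,-0.165,0.165,0,0,0,-7, -0.4,-0.165,0.165,0,0,0,-7, -0.4,-0.165,0.165,0.04,0,0,-7, -0.4,-0.165,0.165,0.085,0,0,-7, -0.4,-0.165,0.165,0.085,0,0,-7, -0.4,-0.165,0.165,0.085,0,0,-7, -0.4,-0.165,0.165,0.085,0,0,-7]' 40
python3 - <<'E'
from h import *
go(602,66,53,np.pi/2-.03)
c=grab("scene"); I=c["frame"]; cv2.imwrite("pics/s2.png",cv2.resize(I[150:310,260:500],None,fx=3,fy=3,interpolation=cv2.INTER_CUBIC))
E
```

```text
clock: 6.35
tcp_pos: [601.1, 63.2, 96.2]
orientation: [2.255, 2.183, 0.005]
ft_force: [-0.5, 0.4, 0.5]
finger_gap: 59.7
grip_force: 0.0
shift [0.0028 0.0007 0.0432] turn [ 0.25 -0.01 -0.12] | now [601.1  63.2  96.2] yaw 1.539 q6 0.05 gap 59.7 t 6.3 F [-0.5  0.4  0.5]
```

View pics/s2.png

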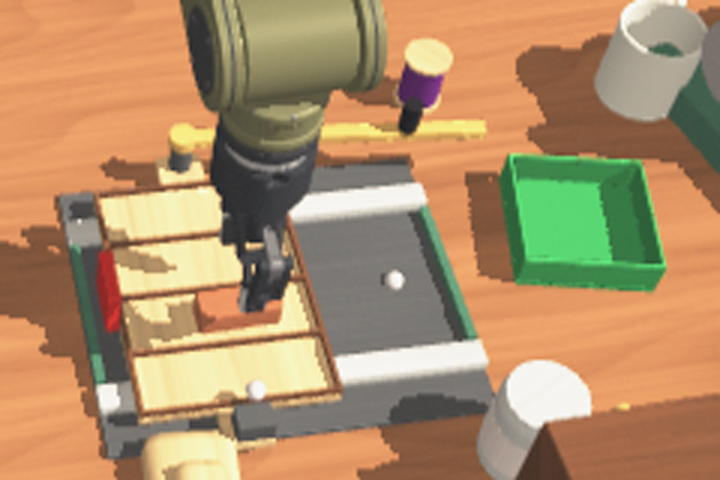

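The crop shows the bar open wide at (330,130). The gripper is over the terracotta block at (240,308), and the bin is clear at (580,220).

```bash
python3 -m inch '[-0.4,0.003,0,0.044,0,0,0, -0.4,0.003,0,0.044,0,0,0, 1,0.003,0,0.044,0,0,0, 1,0.003,0,0.044,0,0,0, 1,0.003,0,0.044,0,0,0, 1,0.003,0,0.044,0,0,0, 1,0.003,0,0.044,0,0,0, 1,0.003,0,0.02,0,0,0, 1,0.003,0,-0.03,0,0,0, 1,0.003,0,-0.04,0,0,0, 1,0.003,0,-0.04,0,0,0]' 40
python3 -c "
from h import *; go(550,388,60,np.pi/2-.26)"
```

```text
clock: 7.5
tcp_pos: [601.5, 66.0, 137.3]
orientation: [2.253, 2.182, 0.008]
ft_force: [-0.3, -0.1, -1.2]
finger_gap: 26.9
grip_force: 39.5
shift [ 0.3201 -0.0624  0.077 ] turn [ 0.4  -0.07 13.05] | now [601.5  66.  137.3] yaw 1.539 q6 0.05 gap 26.9 t 7.5 F [-0.3 -0.1 -1.2]
```

```bash
python3 -m inch '[1,0.05,-0.01,0,0,0,8, 1,0.1,-0.02,0,0,0,13, 1,0.15,-0.03,0,0,0,13, 1,0.2,-0.04,0,0,0,13, 1,0.25,-0.05,0,0,0,13, 1,0.3,-0.06,0,0,0,13, 1,0.32,-0.0625,0,0,0,13, 1,0.32,-0.0625,0.04,0,0,13, 1,0.32,-0.0625,0.08,0,0,13, 1,0.32,-0.0625,0.08,0,0,13]' 40
python3 -m inch '[1,0,0,0,0,0,0, -0.1,0,0,0,0,0,0, -0.1,0,0,0,0,0,0, -0.1,0,0,0,0,0,0, -0.1,0,0,0,0,0,0, -0.1,0,0,-0.05,0,0,0, -0.1,0,0,-0.1,0,0,0, -0.1,0,0,-0.15,0,0,0, -0.1,0,0,-0.15,0,0,0, -0.1,0,0,-0.15,0,0,0]'
python3 - <<'E'
from h import *
c=grab("top"); cv2.imwrite("pics/t3.png",c["frame"])
for n,uv in dict(yel=(386,175),pale=(390,225),red=(329,230)).items(): print(n,pca(c,masks(c,*uv,n),26))
p=np.array([471.9,-202.7])-0.0
go(460,-202,150,3.108)
E
```

```text
clock: 8.5
tcp_pos: [541.1, 384.7, 43.8]
orientation: [-2.488, -1.915, 0.026]
ft_force: [-1.5, -0.9, -2.3]
finger_gap: 27.1
grip_force: 39.4
clock: 9.5
tcp_pos: [548.2, 388.5, 206.7]
orientation: [2.489, 1.915, 0.009]
ft_force: [0.4, -0.4, 0.3]
finger_gap: 46.8
grip_force: 0.0
yel (array([ 641.9, -358.4]), -2.41, array([83.7, 88.3]), 375)
pale (array([ 479.9, -378.6]), 3.078, array([27.3, 76.8]), 251)
red (array([ 472.6, -203.2]), 3.109, array([26.1, 64.7]), 208)
shift [-0.5925  0.0668  0.0536] turn [ 7.0000e-02  1.0000e-02 -1.0292e+02] | now [547.2 387.8 204. ] yaw 1.312 q6 0.8 gap 47.1 t 9.6 F [ 0.7 -1.1 -1. ]
```

View pics/t3.png

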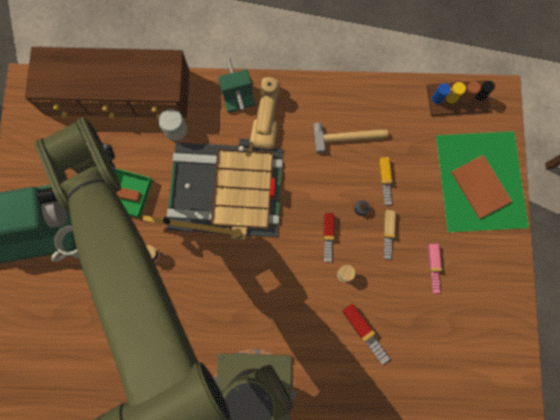

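Block is in the bin at (131,197), the bar is open along (205,229), and the rasps are unmoved. Next: the red rasp.

```bash
python3 -m inch '[-0.4,-0.592,0.067,0,0,0,-103, -0.4,-0.592,0.067,0,0,0,-103, -0.4,-0.592,0.067,0,0,0,-103, -0.4,-0.592,0.067,0,0,0,-103, -0.4,-0.592,0.067,0,0,0,-103, -0.4,-0.592,0.067,0,0,0,-103, -0.4,-0.592,0.067,0,0,0,-103, -0.4,-0.592,0.067,0,0,0,-103, -0.4,-0.592,0.067,0,0,0,-103, -0.4,-0.592,0.067,0,0,0,-103, -0.4,-0.592,0.067,0,0,0,-103, -0.4,-0.592,0.067,0,0,0,-103]'
python3 - <<'E'
from h import *
c=np.load("top0.npz")
for a,b in(((331,213),(328,261)),((390,210),(388,258)),((385,157),(388,204))): print(ray(c,*a,26)[:2].round(),ray(c,*b,2)[:2].round())
go(460,-203,60,3.108)
E
```

```text
clock: 10.75
tcp_pos: [465.6, -159.5, 201.0]
orientation: [-0.266, -3.127, -0.002]
ft_force: [-0.4, -0.0, 0.9]
finger_gap: 59.7
grip_force: 0.0
[ 504. -210.] [ 367. -205.]
[ 518. -382.] [ 381. -378.]
[ 678. -369.] [ 541. -381.]
shift [-0.0023 -0.044   0.1409] turn [ 0.08 -0.21 -7.79] | now [ 465.6 -159.5  201. ] yaw 2.972 q6 -1.84 gap 59.7 t 10.8 F [-0.4 -0.   0.9]
```

```bash
python3 -m inch '[-0.4,0,-0.044,0.05,0,0,-7.8, -0.4,0,-0.044,0.1,0,0,-7.8, -0.4,0,-0.044,0.14,0,0,-7.8, -0.4,0,-0.044,0.14,0,0,-7.8, -0.4,0,-0.044,0.14,0,0,-7.8, -0.4,0,-0.044,0.14,0,0,-7.8]'
python3 -c "
from h import *; go(458,-203,26,3.108)"
```

```text
clock: 11.35
tcp_pos: [461.1, -202.1, 65.4]
orientation: [0.06, 3.138, -0.002]
ft_force: [0.4, 0.7, -0.6]
finger_gap: 59.9
grip_force: 0.0
shift [ 0.0032 -0.001   0.0394] turn [-0.08  0.15 -0.26] | now [ 461.1 -202.1   65.4] yaw 3.104 q6 -2.05 gap 59.9 t 11.3 F [ 0.4  0.7 -0.6]
```

```bash
python3 -m inch '[-0.4,0.003,-0.001,0.039,0,0,0, -0.4,0.003,-0.001,0.039,0,0,0, -0.4,0.003,-0.001,0.039,0,0,0, 1,0.003,-0.001,0.039,0,0,0, 1,0.003,-0.001,0.039,0,0,0, 1,0.003,-0.001,0.039,0,0,0, 1,0.003,-0.001,0.039,0,0,0, 1,0.003,-0.001,0.039,0,0,0, 1,0.003,-0.001,0.039,0,0,0]' 50
python3 -c "
from h import *; go(458,-203,26,3.108)"
python3 -m inch '[1,0,0,-0.05,0,0,0, 1,0,0,-0.1,0,0,0, 1,0,0,-0.12,0,0,0, 1,0,0,-0.12,0,0,0, 1,0,0,-0.12,0,0,0, 1,0,0,-0.12,0,0,0]' 50
python3 - <<'E'
from h import *
yt=-.03; ctr=np.array([570.,47.6]); ex=np.array([np.cos(yt),np.sin(yt)]); ey=np.array([-ex[1],ex[0]])
for X in(-84,-28,28,84):
    p=ctr+X*ex-22*ey; print(X,p.round(1)); go(p[0],p[1],110,np.pi/2+yt)
E
```

```text
clock: 12.25
tcp_pos: [458.4, -203.5, 26.8]
orientation: [0.061, 3.137, -0.003]
ft_force: [0.1, -0.2, 6.6]
finger_gap: 26.7
grip_force: 51.9
shift [0.0004 0.0005 0.0008] turn [-0.1   0.2  -0.29] | now [ 458.4 -203.5   26.8] yaw 3.103 q6 -2.06 gap 26.7 t 12.2 F [ 0.1 -0.2  6.6]
clock: 12.85
tcp_pos: [455.3, -201.8, 142.1]
orientation: [-0.061, -3.137, -0.003]
ft_force: [0.3, 0.6, -1.9]
finger_gap: 26.8
grip_force: 50.9
-84 [485.4  28.1]
shift [-0.0212  0.2309  0.0324] turn [-7.00e-02 -2.50e-01  8.95e+01] | now [ 455.3 -201.8  142.1] yaw 3.103 q6 -2.06 gap 26.8 t 12.8 F [ 0.3  0.6 -1.9]
-28 [541.4  26.4]
shift [-0.0772  0.2314  0.0322] turn [-7.00e-02 -2.50e-01  8.95e+01] | now [ 455.3 -201.8  142.1] yaw 3.103 q6 -2.06 gap 26.8 t 12.8 F [ 0.3  0.6 -1.9]
28 [597.3  24.8]
shift [-0.1332  0.2319  0.032 ] turn [-7.00e-02 -2.50e-01  8.95e+01] | now [ 455.3 -201.8  142.1] yaw 3.103 q6 -2.06 gap 26.8 t 12.8 F [ 0.3  0.6 -1.9]
84 [653.3  23.1]
shift [-0.1892  0.2323  0.0318] turn [-7.00e-02 -2.50e-01  8.95e+01] | now [ 455.3 -201.8  142.1] yaw 3.103 q6 -2.06 gap 26.8 t 12.8 F [ 0.3  0.6 -1.9]
```

```bash
python3 -m inch '[1,-0.02,0.231,0,0,0,89.5, 1,-0.02,0.231,0,0,0,89.5, 1,-0.02,0.231,0,0,0,89.5, 1,-0.02,0.231,0,0,0,89.5, 1,-0.02,0.231,0,0,0,89.5, 1,-0.02,0.231,0,0,0,89.5, 1,-0.02,0.231,0,0,0,89.5, 1,-0.02,0.231,0,0,0,89.5, 1,-0.02,0.231,0,0,0,89.5, 1,-0.02,0.231,0,0,0,89.5, 1,-0.02,0.231,0,0,0,89.5, 1,-0.02,0.231,0,0,0,89.5]' 50
python3 -m inch '[1,0,0,0.03,0,0,0, 1,0,0,0.05,0,0,0, 1,0,0,0.05,0,0,0, 1,0,0,0.05,0,0,0]' 50
python3 - <<'E'
from h import *
go(485.4,28.1,51.5,np.pi/2-.03)
c=grab("scene"); I=c["frame"]; cv2.imwrite("pics/s4.png",cv2.resize(I[150:310,260:500],None,fx=3,fy=3,interpolation=cv2.INTER_CUBIC))
E
```

```text
clock: 14.05
tcp_pos: [484.2, 27.5, 141.9]
orientation: [-2.252, -2.186, 0.005]
ft_force: [-0.1, 0.4, -0.2]
finger_gap: 27.2
grip_force: 50.9
clock: 14.45
tcp_pos: [484.8, 27.5, 93.4]
orientation: [-2.251, -2.188, 0.003]
ft_force: [0.2, 0.1, 0.6]
finger_gap: 26.7
grip_force: 50.8
shift [0.0006 0.0007 0.0419] turn [-0.15 -0.    0.09] | now [484.8  27.5  93.4] yaw 1.542 q6 -0.03 gap 26.7 t 14.4 F [0.2 0.1 0.6]
```

View pics/s4.png

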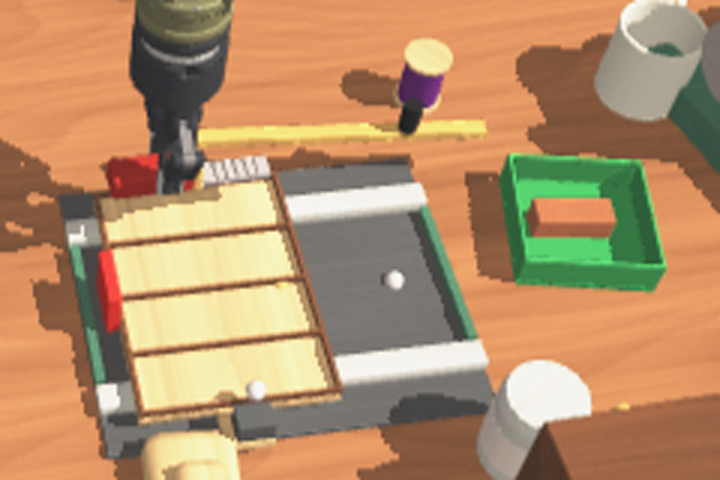

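The crop shows the red rasp level above the first compartment at (190,175), handle on the push-block side, and the block in the bin at (570,217). Lower and release.

```bash
python3 -m inch '[1,0,0,0.02,0,0,0, 1,0,0,0.035,0,0,0, 1,0,0,0.041,0,0,0, 1,0,0,0.041,0,0,0, 1,0,0,0.041,0,0,0]' 50
python3 -m inch '[-0.04,0,0,0,0,0,0, -0.04,0,0,0,0,0,0, -0.04,0,0,0,0,0,0, -0.04,0,0,0,0,0,0, -0.04,0,0,-0.04,0,0,0, -0.04,0,0,-0.09,0,0,0, -0.04,0,0,-0.12,0,0,0, -0.04,0,0,-0.12,0,0,0, -0.04,0,0,-0.12,0,0,0]'
python3 -c "
from h import *; go(471.5,-379,120,3.08)"
```

```text
clock: 15.0
tcp_pos: [486.5, 27.4, 54.5]
orientation: [2.253, 2.187, 0.002]
ft_force: [0.1, -0.2, -1.1]
finger_gap: 26.6
grip_force: 50.8
clock: 15.9
tcp_pos: [486.0, 27.5, 174.2]
orientation: [2.253, 2.187, 0.002]
ft_force: [0.3, 0.1, -0.9]
finger_gap: 44.5
grip_force: 0.0
shift [-0.4067 -0.0024  0.0542] turn [  0.09   0.09 -88.19] | now [486.   27.5 174.2] yaw 1.541 q6 -0.02 gap 44.5 t 15.9 F [ 0.3  0.1 -0.9]
```

```bash
python3 -m inch '[-0.4,-0.407,-0.002,0.02,0,0,-88, -0.4,-0.407,-0.002,0.02,0,0,-88, -0.4,-0.407,-0.002,0.02,0,0,-88, -0.4,-0.407,-0.002,0.02,0,0,-88, -0.4,-0.407,-0.002,0.02,0,0,-88, -0.4,-0.407,-0.002,0.02,0,0,-88, -0.4,-0.407,-0.002,0.02,0,0,-88, -0.4,-0.407,-0.002,0.02,0,0,-88, -0.4,-0.407,-0.002,0.02,0,0,-88, -0.4,-0.407,-0.002,0.02,0,0,-88, -0.4,-0.407,-0.002,0.02,0,0,-88, -0.4,-0.407,-0.002,0.02,0,0,-88]'
python3 - <<'E'
from h import *
go(471.5,-379,65,3.08)
c=grab("top");a=grab("scene")["frame"]; I=c["frame"]; P=cloud(c); print("yel",pca(c,masks(c,386,172,"yel",20),26))
cv2.imwrite("pics/v5.png",np.vstack([cv2.resize(I[130:250,150:290],None,fx=2.5,fy=2.5),cv2.resize(a[180:300,90:230],None,fx=2.5,fy=2.5)]))
E
```

```text
clock: 17.1
tcp_pos: [470.1, -378.7, 150.3]
orientation: [-0.104, -3.136, -0.005]
ft_force: [0.7, 0.4, 0.1]
finger_gap: 59.4
grip_force: 0.0
shift [-0.0018 -0.0004  0.0853] turn [ 0.18 -0.22 -0.26] | now [ 470.1 -378.7  150.3] yaw 3.076 q6 -2.27 gap 59.4 t 17.1 F [0.7 0.4 0.1]
yel (array([ 641.8, -359.6]), -2.781, array([71. , 80.4]), 381)
```

View pics/v5.png

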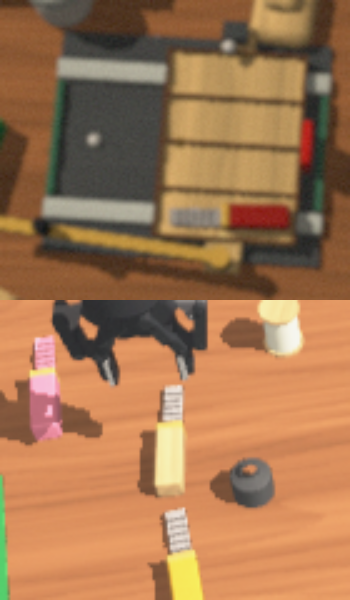

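The upper part shows the red rasp flat and centred in the first compartment at (230,215). Below, the open gripper is at (130,350) above the pale rasp (170,455). Descend on pale.

```bash
python3 -m inch '[-0.4,-0.002,0,0.05,0,0,0, -0.4,-0.002,0,0.1,0,0,0, -0.4,-0.002,0,0.124,0,0,0, -0.4,-0.002,0,0.124,0,0,0, -0.4,-0.002,0,0.124,0,0,0, -0.4,-0.002,0,0.124,0,0,0]'
python3 -c "
from h import *; go(471.5,-379,26,3.08)"
python3 -m inch '[1,0,0,0,0,0,0, 1,0,0,0,0,0,0, 1,0,0,0,0,0,0, 1,0,0,0,0,0,0, 1,0,0,0,0,0,0, 1,0,0,0,0,0,0, 1,0,0,-0.05,0,0,0, 1,0,0,-0.1,0,0,0, 1,0,0,-0.12,0,0,0, 1,0,0,-0.12,0,0,0, 1,0,0,-0.12,0,0,0]' 50
python3 -c "
from h import *; go(653.3,23.1,140,np.pi/2-.03)"
```

```text
clock: 17.8
tcp_pos: [474.8, -380.5, 31.8]
orientation: [0.102, 3.137, -0.004]
ft_force: [-0.5, -0.1, 0.9]
finger_gap: 60.2
grip_force: 0.0
shift [0.0034 0.0013 0.0058] turn [-0.15  0.18 -0.21] | now [ 474.8 -380.5   31.8] yaw 3.076 q6 -2.27 gap 60.2 t 17.8 F [-0.5 -0.1  0.9]
clock: 18.9
tcp_pos: [473.0, -379.1, 148.7]
orientation: [-0.102, -3.139, -0.001]
ft_force: [-0.2, 0.9, -1.3]
finger_gap: 26.4
grip_force: 51.1
shift [-0.1538  0.4131  0.0088] turn [-0.000e+00 -5.000e-02  8.799e+01] | now [ 473.  -379.1  148.7] yaw 3.077 q6 -2.27 gap 26.4 t 18.9 F [-0.2  0.9 -1.3]
```

```bash
python3 -m inch '[1,-0.154,0.413,0,0,0,88, 1,-0.154,0.413,0,0,0,88, 1,-0.154,0.413,0,0,0,88, 1,-0.154,0.413,0,0,0,88, 1,-0.154,0.413,0,0,0,88, 1,-0.154,0.413,0,0,0,88, 1,-0.154,0.413,0,0,0,88, 1,-0.154,0.413,0,0,0,88, 1,-0.154,0.413,0,0,0,88, 1,-0.154,0.413,0,0,0,88, 1,-0.154,0.413,0,0,0,88, 1,-0.154,0.413,0,0,0,88]' 50
python3 -m inch '[1,0,0,0.03,0,0,0, 1,0,0,0.05,0,0,0, 1,0,0,0.05,0,0,0, 1,0,0,0.05,0,0,0]' 50
python3 -c "
from h import *; go(653.3,23.1,53.5,np.pi/2-.03)"
```

```text
clock: 20.1
tcp_pos: [652.1, 23.7, 145.5]
orientation: [-2.25, -2.187, 0.007]
ft_force: [0.5, 0.6, -1.4]
finger_gap: 27.0
grip_force: 51.1
clock: 20.5
tcp_pos: [652.7, 22.3, 97.8]
orientation: [-2.252, -2.187, 0.003]
ft_force: [-0.7, -0.0, -0.3]
finger_gap: 26.6
grip_force: 51.1
shift [0.0008 0.0007 0.0443] turn [-0.18 -0.    0.03] | now [652.7  22.3  97.8] yaw 1.541 q6 -0.02 gap 26.6 t 20.5 F [-0.7 -0.  -0.3]
```

```bash
python3 -m inch '[1,0,0,0.02,0,0,0, 1,0,0,0.035,0,0,0, 1,0,0,0.044,0,0,0, 1,0,0,0.044,0,0,0, 1,0,0,0.044,0,0,0, 1,0,0,0.044,0,0,0]' 50
python3 -m inch '[-0.04,0,0,0,0,0,0, -0.04,0,0,0,0,0,0, -0.04,0,0,0,0,0,0, -0.04,0,0,0,0,0,0, -0.04,0,0,-0.04,0,0,0, -0.04,0,0,-0.09,0,0,0, -0.04,0,0,-0.12,0,0,0, -0.04,0,0,-0.12,0,0,0, -0.04,0,0,-0.12,0,0,0]'
python3 -c "
from h import *; go(631.5,-368,120,-3.068)"
```

```text
clock: 21.1
tcp_pos: [654.0, 22.7, 55.5]
orientation: [2.254, 2.188, 0.0]
ft_force: [0.1, 1.2, -0.6]
finger_gap: 26.8
grip_force: 51.1
clock: 22.0
tcp_pos: [654.4, 22.7, 176.6]
orientation: [2.253, 2.187, 0.003]
ft_force: [0.5, -0.1, -1.2]
finger_gap: 44.2
grip_force: 0.0
shift [-0.3912 -0.0113  0.0566] turn [  0.1    0.11 -95.93] | now [654.4  22.7 176.6] yaw 1.541 q6 -0.02 gap 44.2 t 22.0 F [ 0.5 -0.1 -1.2]
```

```bash
python3 -m inch '[-0.4,-0.391,-0.011,0.02,0,0,-96, -0.4,-0.391,-0.011,0.02,0,0,-96, -0.4,-0.391,-0.011,0.02,0,0,-96, -0.4,-0.391,-0.011,0.02,0,0,-96, -0.4,-0.391,-0.011,0.02,0,0,-96, -0.4,-0.391,-0.011,0.02,0,0,-96, -0.4,-0.391,-0.011,0.02,0,0,-96, -0.4,-0.391,-0.011,0.02,0,0,-96, -0.4,-0.391,-0.011,0.02,0,0,-96, -0.4,-0.391,-0.011,0.02,0,0,-96, -0.4,-0.391,-0.011,0.02,0,0,-96, -0.4,-0.391,-0.011,0.02,0,0,-96]'
python3 - <<'E'
from h import *
go(631.5,-368,26,-3.068)
c=grab("top");a=grab("scene"); I=c["frame"]
# yellow in scene cam: start vs now
o=np.load("scene0.npz")
for k in(o,a):
    b,g,r=[k["frame"][...,i].astype(int) for i in range(3)]; m=(r>150)&(g>110)&(b<60); m[:, :140]=0;m[:,190:]=0;m[:250]=0;m[330:]=0
    v,u=np.nonzero(m); print(len(u),u.mean().round(1),v.mean().round(1))
cv2.imwrite("pics/v6.png",np.vstack([cv2.resize(I[130:250,150:290],None,fx=2.5,fy=2.5),cv2.resize(a["frame"][220:340,90:230],None,fx=2.5,fy=2.5)]))
E
```

```text
clock: 23.2
tcp_pos: [629.8, -367.3, 151.9]
orientation: [0.122, -3.135, -0.005]
ft_force: [0.1, 0.1, 0.1]
finger_gap: 60.2
grip_force: 0.0
shift [-0.0022 -0.0013  0.1259] turn [ 0.18 -0.22  0.23] | now [ 629.8 -367.3  151.9] yaw -3.064 q6 -2.25 gap 60.2 t 23.2 F [0.1 0.1 0.1]
14 159.0 300.6
13 159.1 301.5
```

View pics/v6.png

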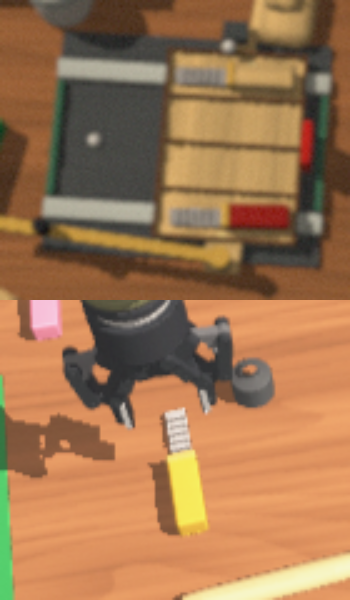

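The upper part shows pale flat in the top compartment at (235,77) and red in the bottom one. Below, yellow is undisturbed at (185,490) under the open gripper. Descend.

```bash
python3 -m inch '[-0.4,-0.002,-0.001,0.05,0,0,0, -0.4,-0.002,-0.001,0.1,0,0,0, -0.4,-0.002,-0.001,0.126,0,0,0, -0.4,-0.002,-0.001,0.126,0,0,0, -0.4,-0.002,-0.001,0.126,0,0,0, -0.4,-0.002,-0.001,0.126,0,0,0]'
python3 -c "
from h import *; go(631.5,-368,26,-3.068)"
python3 -m inch '[1,0,0,0,0,0,0, 1,0,0,0,0,0,0, 1,0,0,0,0,0,0, 1,0,0,0,0,0,0, 1,0,0,0,0,0,0, 1,0,0,0,0,0,0, 1,0,0,-0.05,0,0,0, 1,0,0,-0.1,0,0,0, 1,0,0,-0.12,0,0,0, 1,0,0,-0.12,0,0,0, 1,0,0,-0.12,0,0,0]' 50
python3 -c "
from h import *; go(597.3,24.8,145,np.pi/2-.03)"
```

```text
clock: 23.9
tcp_pos: [634.7, -369.6, 32.1]
orientation: [-0.117, 3.136, -0.004]
ft_force: [-0.5, 0.3, 0.8]
finger_gap: 60.2
grip_force: 0.0
shift [0.0031 0.0019 0.0061] turn [-0.15  0.19  0.05] | now [ 634.7 -369.6   32.1] yaw -3.067 q6 -2.25 gap 60.2 t 23.9 F [-0.5  0.3  0.8]
clock: 25.0
tcp_pos: [632.6, -368.2, 148.3]
orientation: [0.117, -3.138, -0.001]
ft_force: [-0.4, 1.3, -2.0]
finger_gap: 26.4
grip_force: 51.2
shift [0.0059 0.3946 0.0036] turn [-1.0e-02 -9.0e-02  9.6e+01] | now [ 632.6 -368.2  148.3] yaw -3.067 q6 -2.25 gap 26.4 t 25.0 F [-0.4  1.3 -2. ]
```

```bash
python3 -m inch '[1,0.006,0.395,0,0,0,96, 1,0.006,0.395,0,0,0,96, 1,0.006,0.395,0,0,0,96, 1,0.006,0.395,0,0,0,96, 1,0.006,0.395,0,0,0,96, 1,0.006,0.395,0,0,0,96, 1,0.006,0.395,0,0,0,96, 1,0.006,0.395,0,0,0,96, 1,0.006,0.395,0,0,0,96, 1,0.006,0.395,0,0,0,96, 1,0.006,0.395,0,0,0,96, 1,0.006,0.395,0,0,0,96]' 50
python3 -m inch '[1,0,0,0.03,0,0,0, 1,0,0,0.05,0,0,0, 1,0,0,0.05,0,0,0, 1,0,0,0.05,0,0,0]' 50
python3 -c "
from h import *; go(597.3,24.8,53.5,np.pi/2-.03)"
```

```text
clock: 26.2
tcp_pos: [595.4, 25.3, 145.1]
orientation: [-2.254, -2.181, 0.007]
ft_force: [0.8, -0.5, -1.1]
finger_gap: 26.7
grip_force: 51.2
clock: 26.6
tcp_pos: [595.9, 24.9, 96.7]
orientation: [-2.252, -2.185, 0.005]
ft_force: [0.9, 0.7, -1.3]
finger_gap: 26.8
grip_force: 51.1
shift [-0.0001  0.0016  0.0432] turn [-0.29 -0.01 -0.  ] | now [595.9  24.9  96.7] yaw 1.541 q6 -0.02 gap 26.8 t 26.6 F [ 0.9  0.7 -1.3]
```

```bash
python3 -m inch '[1,0,0.001,0.02,0,0,0, 1,0,0.001,0.035,0,0,0, 1,0,0.001,0.043,0,0,0, 1,0,0.001,0.043,0,0,0, 1,0,0.001,0.043,0,0,0, 1,0,0.001,0.043,0,0,0]' 50
python3 -m inch '[0.05,0,0,0,0,0,0, 0.05,0,0,0,0,0,0, 0.05,0,0,0,0,0,0, 0.05,0,0,0,0,0,0, 0.05,0,0,-0.04,0,0,0, 0.05,0,0,-0.09,0,0,0, 0.05,0,0,-0.12,0,0,0, 0.05,0,0,-0.12,0,0,0, 0.05,0,0,-0.12,0,0,0]'
python3 - <<'E'
from h import *
h=np.array([432,54.]); a=1.42; q=h+200*np.array([np.cos(a),np.sin(a)]); print(q)
go(*q,140,a-0.0)
E
```

```text
clock: 27.2
tcp_pos: [598.8, 24.8, 56.4]
orientation: [2.254, 2.188, 0.0]
ft_force: [0.1, -0.4, -1.5]
finger_gap: 26.6
grip_force: 51.2
clock: 28.1
tcp_pos: [599.1, 24.8, 177.3]
orientation: [2.253, 2.187, 0.002]
ft_force: [-0.3, -0.4, -0.3]
finger_gap: 40.3
grip_force: 0.0
[462.04509398 251.73035257]
shift [ 0.2227 -0.1439  0.037 ] turn [ 0.11 -0.01  6.92] | now [599.1  24.8 177.3] yaw 1.541 q6 -0.02 gap 40.3 t 28.1 F [-0.3 -0.4 -0.3]
```

```bash
python3 -m inch '[-0.4,0.222,-0.144,0,0,0,7, -0.4,0.222,-0.144,0,0,0,7, -0.4,0.222,-0.144,0,0,0,7, -0.4,0.222,-0.144,0,0,0,7, -0.4,0.222,-0.144,0,0,0,7, -0.4,0.222,-0.144,0,0,0,7, -0.4,0.222,-0.144,0.037,0,0,7, -0.4,0.222,-0.144,0.037,0,0,7, -0.4,0.222,-0.144,0.037,0,0,7, -0.4,0.222,-0.144,0.037,0,0,7]' 30
python3 - <<'E'
from h import *
go(462,252,95,1.42)
a=grab("top")["frame"];b=grab("scene")["frame"]
cv2.imwrite("pics/v7.png",np.vstack([cv2.resize(a[125:265,120:300],None,fx=2.1,fy=2.1),cv2.resize(b[150:290,270:450],None,fx=2.1,fy=2.1)]))
E
```

```text
clock: 29.1
tcp_pos: [462.2, 250.5, 139.9]
orientation: [2.385, 2.045, 0.0]
ft_force: [-0.3, -0.6, 0.9]
finger_gap: 60.1
grip_force: 0.0
shift [ 0.0015 -0.0005  0.0449] turn [ 0.02 -0.   -0.15] | now [462.2 250.5 139.9] yaw 1.417 q6 0.55 gap 60.1 t 29.1 F [-0.3 -0.6  0.9]
```

View pics/v7.png

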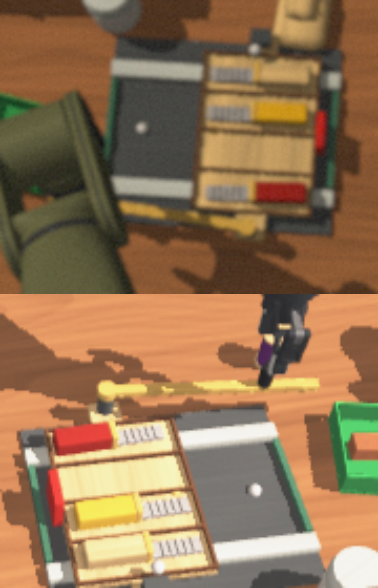

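All three rasps lie flat, handles toward the push block (scene crop: red (85,440), yellow (108,510), pale (115,550)), with the gripper above the knob. Grip the knob.

```bash
python3 -m inch '[-0.4,0.001,0,0.02,0,0,0, -0.4,0.001,0,0.045,0,0,0, -0.4,0.001,0,0.045,0,0,0, -0.4,0.001,0,0.045,0,0,0, 1,0.001,0,0.045,0,0,0, 1,0.001,0,0.045,0,0,0, 1,0.001,0,0.045,0,0,0, 1,0.001,0,0.045,0,0,0, 1,0.001,0,0.045,0,0,0, 1,0.001,0,0.045,0,0,0, 1,0.001,0,0.045,0,0,0]' 30
python3 - <<'E'
from h import *
from cell import bot
p=bot.sense()["tcp_pos"][:2]; h=np.array([432,54.]); print(np.hypot(*(p-h)),a0:=np.arctan2(*(p-h)[::-1]))
for a in np.linspace(a0,.55,12)[1:]:
    q=h+200*np.array([np.cos(a),np.sin(a)]); go(q[0],q[1],95,1.417+(a-a0))
E
```

```text
clock: 30.3
tcp_pos: [462.4, 252.3, 95.6]
orientation: [2.383, 2.046, 0.003]
ft_force: [-1.5, -0.2, 5.8]
finger_gap: 16.8
grip_force: 29.5
200.64118758172424 1.4188564640838934
shift [-0.0013  0.0158  0.0006] turn [ 0.09 -0.06  4.62] | now [462.4 252.3  95.6] yaw 1.419 q6 0.55 gap 16.8 t 30.3 F [-1.5 -0.2  5.8]
shift [-0.0031  0.0315  0.0006] turn [ 0.09 -0.06  9.15] | now [462.4 252.3  95.6] yaw 1.419 q6 0.55 gap 16.8 t 30.3 F [-1.5 -0.2  5.8]
shift [-0.0062  0.0469  0.0007] turn [ 0.09 -0.07 13.67] | now [462.4 252.3  95.6] yaw 1.419 q6 0.55 gap 16.8 t 30.3 F [-1.5 -0.2  5.8]
shift [-0.0105  0.0621  0.0007] turn [ 0.09 -0.07 18.2 ] | now [462.4 252.3  95.6] yaw 1.419 q6 0.55 gap 16.8 t 30.3 F [-1.5 -0.2  5.8]
shift [-0.016   0.077   0.0007] turn [ 0.08 -0.07 22.72] | now [462.4 252.3  95.6] yaw 1.419 q6 0.55 gap 16.8 t 30.3 F [-1.5 -0.2  5.8]
shift [-0.0227  0.0913  0.0007] turn [ 0.08 -0.08 27.25] | now [462.4 252.3  95.6] yaw 1.419 q6 0.55 gap 16.8 t 30.3 F [-1.5 -0.2  5.8]
shift [-0.0304  0.105   0.0007] turn [ 0.08 -0.08 31.78] | now [462.4 252.3  95.6] yaw 1.419 q6 0.55 gap 16.8 t 30.3 F [-1.5 -0.2  5.8]
shift [-0.0392  0.1181  0.0008] turn [ 0.08 -0.08 36.3 ] | now [462.4 252.3  95.6] yaw 1.419 q6 0.55 gap 16.8 t 30.3 F [-1.5 -0.2  5.8]
shift [-0.0491  0.1305  0.0008] turn [ 0.07 -0.09 40.83] | now [462.4 252.3  95.6] yaw 1.419 q6 0.55 gap 16.8 t 30.3 F [-1.5 -0.2  5.8]
shift [-0.0598  0.1421  0.0008] turn [ 0.07 -0.09 45.35] | now [462.4 252.3  95.6] yaw 1.419 q6 0.55 gap 16.8 t 30.3 F [-1.5 -0.2  5.8]
shift [-0.0715  0.1527  0.0008] turn [ 0.07 -0.09 49.88] | now [462.4 252.3  95.6] yaw 1.419 q6 0.55 gap 16.8 t 30.3 F [-1.5 -0.2  5.8]
```

```bash
python3 -m inch '[1,-0.001,0.016,0,0,0,4.5, 1,-0.003,0.0315,0,0,0,9, 1,-0.006,0.047,0,0,0,13.5, 1,-0.0105,0.062,0,0,0,18, 1,-0.016,0.077,0,0,0,22.5, 1,-0.0225,0.0915,0,0,0,27, 1,-0.0305,0.105,0,0,0,32, 1,-0.039,0.118,0,0,0,36.5, 1,-0.049,0.1305,0,0,0,41, 1,-0.06,0.142,0,0,0,45.5, 1,-0.0715,0.153,0,0,0,50, 1,-0.0715,0.153,0,0,0,50]' 40
python3 - <<'E'
from h import *
from cell import bot
s=bot.sense();p=s["tcp_pos"][:2]; h=np.array([432,54.]); print(np.hypot(*(p-h)),a0:=np.arctan2(*(p-h)[::-1]))
for a in np.linspace(a0,-.05,11)[1:]:
    q=h+200*np.array([np.cos(a),np.sin(a)]); go(q[0],q[1],95,a)
E
```

```text
clock: 31.5
tcp_pos: [604.6, 157.8, 95.8]
orientation: [-3.026, -0.843, -0.009]
ft_force: [3.9, 2.9, 3.3]
finger_gap: 16.7
grip_force: 39.8
201.37113549383642 0.5412956553678231
shift [-0.0018  0.0118  0.0008] turn [ 0.06 -0.31  3.52] | now [604.6 157.8  95.8] yaw 0.544 q6 1.2 gap 16.7 t 31.5 F [3.9 2.9 3.3]
shift [-0.0028  0.0236  0.0008] turn [ 0.05 -0.31  6.91] | now [604.6 157.8  95.8] yaw 0.544 q6 1.2 gap 16.7 t 31.5 F [3.9 2.9 3.3]
shift [-0.0046  0.0353  0.0008] turn [ 0.04 -0.31 10.3 ] | now [604.6 157.8  95.8] yaw 0.544 q6 1.2 gap 16.7 t 31.5 F [3.9 2.9 3.3]
shift [-0.0071  0.0468  0.0008] turn [ 0.03 -0.31 13.69] | now [604.6 157.8  95.8] yaw 0.544 q6 1.2 gap 16.7 t 31.5 F [3.9 2.9 3.3]
shift [-0.0102  0.0582  0.0008] turn [ 0.02 -0.31 17.07] | now [604.6 157.8  95.8] yaw 0.544 q6 1.2 gap 16.7 t 31.5 F [3.9 2.9 3.3]
shift [-0.014   0.0694  0.0008] turn [ 2.000e-02 -3.100e-01  2.046e+01] | now [604.6 157.8  95.8] yaw 0.544 q6 1.2 gap 16.7 t 31.5 F [3.9 2.9 3.3]
shift [-0.0185  0.0804  0.0008] turn [ 1.000e-02 -3.100e-01  2.385e+01] | now [604.6 157.8  95.8] yaw 0.544 q6 1.2 gap 16.7 t 31.5 F [3.9 2.9 3.3]
shift [-0.0236  0.0911  0.0008] turn [-0.   -0.31 27.24] | now [604.6 157.8  95.8] yaw 0.544 q6 1.2 gap 16.7 t 31.5 F [3.9 2.9 3.3]
shift [-0.0293  0.1014  0.0007] turn [-1.000e-02 -3.200e-01  3.063e+01] | now [604.6 157.8  95.8] yaw 0.544 q6 1.2 gap 16.7 t 31.5 F [3.9 2.9 3.3]
shift [-0.0356  0.1114  0.0007] turn [-2.000e-02 -3.200e-01  3.401e+01] | now [604.6 157.8  95.8] yaw 0.544 q6 1.2 gap 16.7 t 31.5 F [3.9 2.9 3.3]
```

```bash
python3 -m inch '[1,-0.0005,0.012,0,0,0,3.5, 1,-0.0015,0.0235,0,0,0,7, 1,-0.0035,0.0355,0,0,0,10.5, 1,-0.006,0.047,0,0,0,13.5, 1,-0.009,0.058,0,0,0,17, 1,-0.013,0.0695,0,0,0,20.5, 1,-0.0175,0.0805,0,0,0,24, 1,-0.0225,0.091,0,0,0,27, 1,-0.028,0.1015,0,0,0,30.5, 1,-0.0345,0.1115,0,0,0,34, 1,-0.0345,0.1115,0,0,0,34, 1,-0.0345,0.1115,0,0,0,34]' 40
python3 - <<'E'
from h import *
from cell import bot
s=bot.sense();p=s["tcp_pos"][:2]; h=np.array([433,55.]); print(np.hypot(*(p-h)),np.arctan2(*(p-h)[::-1]))
go(*p,95,-.05)
c=grab("scene"); b=c["frame"]
cv2.imwrite("pics/v8.png",cv2.resize(b[150:330,250:450],None,fx=3,fy=3,interpolation=cv2.INTER_CUBIC))
E
```

```text
clock: 32.7
tcp_pos: [632.5, 44.4, 95.9]
orientation: [3.139, -0.071, 0.01]
ft_force: [6.1, -3.5, 2.3]
finger_gap: 16.6
grip_force: 40.1
199.77268339255934 -0.05330040035557087
shift [-0.     -0.      0.0009] turn [ 0.08 -0.36  0.26] | now [632.5  44.4  95.9] yaw -0.045 q6 1.6 gap 16.6 t 32.7 F [ 6.1 -3.5  2.3]
```

View pics/v8.png

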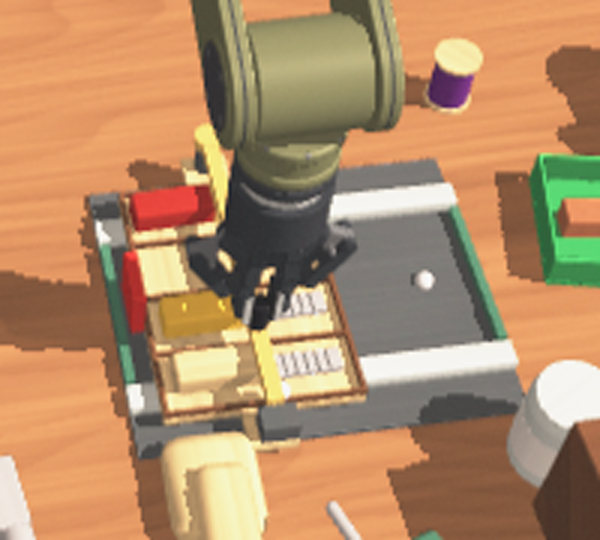

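The crop shows the bar across the tray, its end at the catch (280,410). The force still pulls toward −y, so I press a little further to be sure it is seated.

```bash
python3 -m inch '[1,0,0.003,0,0,0,0, 1,0,0.003,0,0,0,0, 1,0,0.003,0,0,0,0, 1,0,0.003,0,0,0,0]' 40
python3 -m inch '[1,0,0.006,0,0,0,0, 1,0,0.006,0,0,0,0, 1,0,0.006,0,0,0,0, 1,0,0.006,0,0,0,0]' 40
```

```text
clock: 33.15
tcp_pos: [632.4, 42.4, 95.9]
orientation: [-3.141, 0.071, -0.01]
ft_force: [6.6, 0.3, 1.8]
finger_gap: 16.2
grip_force: 40.1
clock: 33.55
tcp_pos: [632.3, 39.6, 95.9]
orientation: [-3.135, 0.071, -0.011]
ft_force: [7.5, 11.4, 1.4]
finger_gap: 16.8
grip_force: 40.3
```

```bash
python3 -m inch '[1,0,-0.005,0,0,0,0, 1,0,-0.005,0,0,0,0, 0.2,0,-0.005,0,0,0,0, 0.2,0,-0.005,0,0,0,0, 0.2,0,-0.005,0,0,0,0, 0.2,0,-0.005,0,0,0,0, 0.2,0,-0.005,-0.03,0,0,0, 0.2,0,-0.005,-0.08,0,0,0, 0.2,0,-0.005,-0.12,0,0,0, 0.2,0,-0.005,-0.12,0,0,0, 0.2,0,-0.005,-0.12,0,0,0]' 30
python3 - <<'E'
from h import *
go(569,-110,150,-0.04)
c=grab("top"); b,g,r=[c["frame"][...,i].astype(int) for i in range(3)]
m=((r>90)&(g<50)).astype(np.uint8); m[:175]=0;m[200:]=0;m[:,:264]=0;m[:,284:]=0
v,u=np.nonzero(m); q=np.array([ray(c,x,y,65)[:2] for x,y in zip(u,v)]); print(len(q),q.mean(0),q.min(0),q.max(0))
s=grab("scene")["frame"]; I=c["frame"]
cv2.imwrite("pics/v9.png",np.hstack([cv2.resize(I[130:250,150:290],None,fx=2.8,fy=2.8,interpolation=2),cv2.resize(s[180:300,270:410],None,fx=2.8,fy=2.8,interpolation=2)]))
E
```

```text
clock: 34.65
tcp_pos: [630.7, 40.9, 215.8]
orientation: [3.141, -0.074, 0.004]
ft_force: [0.7, -0.7, -1.5]
finger_gap: 34.7
grip_force: 0.0
shift [-0.0546  0.1536  0.0657] turn [-0.   -0.14 -0.42] | now [630.7  40.9 215.8] yaw -0.047 q6 1.6 gap 34.7 t 34.6 F [ 0.7 -0.7 -1.5]
75 [567.98024063 -45.036621  ] [541.5955148  -52.29715613] [594.71436963 -40.02183173]
```

View pics/v9.png

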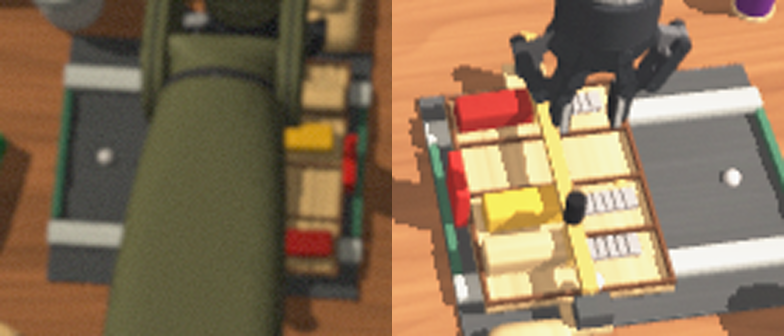

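The bar lies shut over the catch and the rasps are still in place. The red push block is at about (568,−46). Go behind it with closed fingers.

```bash
python3 -m inch '[1,-0.055,0.154,0,0,0,0, 1,-0.055,0.154,0,0,0,0, 1,-0.055,0.154,0,0,0,0, 1,-0.055,0.154,0,0,0,0, 1,-0.055,0.154,0.05,0,0,0, 1,-0.055,0.154,0.1,0,0,0, 1,-0.055,0.154,0.14,0,0,0, 1,-0.055,0.154,0.16,0,0,0, 1,-0.055,0.154,0.16,0,0,0, 1,-0.055,0.154,0.16,0,0,0, 1,-0.055,0.154,0.16,0,0,0]' 30
python3 -m inch '[1,0,-0.01,0,0,0,0, 1,0,-0.02,0,0,0,0, 1,0,-0.03,0,0,0,0, 1,0,-0.04,0,0,0,0, 1,0,-0.05,0,0,0,0, 1,0,-0.06,0,0,0,0, 1,0,-0.07,0,0,0,0, 1,0,-0.08,0,0,0,0, 1,0,-0.09,0,0,0,0, 1,0,-0.1,0,0,0,0]' 30
```

```text
clock: 35.85
tcp_pos: [569.2, -110.4, 55.9]
orientation: [3.14, -0.074, 0.004]
ft_force: [0.1, -0.3, 0.3]
finger_gap: -0.1
grip_force: 0.0
clock: 36.85
tcp_pos: [572.6, -9.6, 54.3]
orientation: [3.141, -0.075, -0.001]
ft_force: [-2.3, -4.2, 2.5]
finger_gap: 0.1
grip_force: 1.8
```

Contact with about 4 N, so the tray is moving. Continue to the end stop.

```bash
python3 -m inch '[1,0,-0.01,0,0,0,0, 1,0,-0.02,0,0,0,0, 1,0,-0.03,0,0,0,0, 1,0,-0.04,0,0,0,0, 1,0,-0.045,0,0,0,0, 1,0,-0.05,0,0,0,0, 1,0,-0.055,0,0,0,0, 1,0,-0.055,0,0,0,0]' 30
python3 -m inch '[1,0,-0.005,0,0,0,0, 1,0,-0.008,0,0,0,0, 1,0,-0.008,0,0,0,0]' 30
python3 - <<'E'
from h import *
c=grab("scene"); cv2.imwrite("pics/v10.png",cv2.resize(c["frame"][140:320,270:490],None,fx=3,fy=3,interpolation=2))
E
```

```text
clock: 37.65
tcp_pos: [575.5, 45.1, 54.2]
orientation: [-3.14, 0.075, -0.001]
ft_force: [0.3, 0.0, -0.5]
finger_gap: -0.2
grip_force: 0.0
clock: 37.95
tcp_pos: [575.8, 53.4, 54.2]
orientation: [-3.14, 0.074, -0.001]
ft_force: [-0.3, 0.1, -0.2]
finger_gap: -0.2
grip_force: 0.1
```

View pics/v10.png

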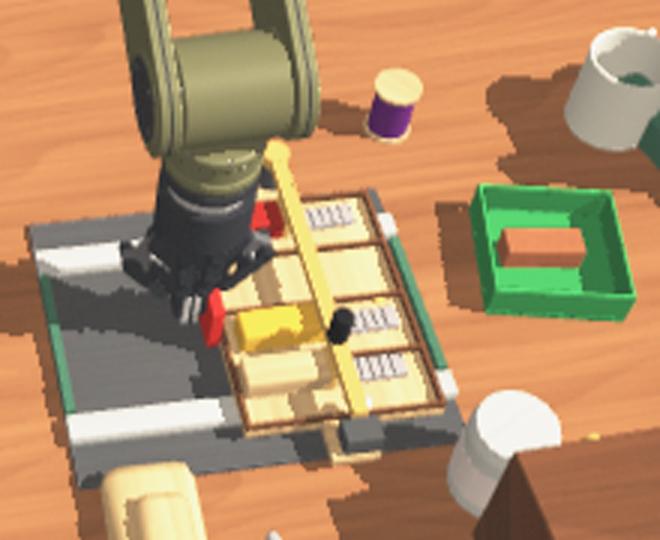

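Zero force means the catch has pulled the tray home ahead of the fingers. I'll press lightly to confirm, then retreat.

```bash
python3 -m inch '[1,0,-0.004,0,0,0,0, 1,0,-0.008,0,0,0,0, 1,0,-0.01,0,0,0,0, 1,0,-0.01,0,0,0,0]' 30
python3 -m inch '[1,0,0.02,0,0,0,0, 1,0,0.05,0,0,0,0, 1,0,0.08,0,0,0,0, 1,0,0.08,-0.05,0,0,0, 1,0,0.12,-0.1,0,0,0, 1,0,0.17,-0.15,0,0,0, 1,0,0.22,-0.2,0,0,0, 1,0,0.27,-0.2,0,0,0, 1,0,0.27,-0.2,0,0,0, 1,0,0.27,-0.2,0,0,0, 1,0,0.27,-0.2,0,0,0]' 30
python3 - <<'E'
from h import *
a=grab("top");b=grab("scene")["frame"]
I=a["frame"]; bb,g,r=[I[...,i].astype(int) for i in range(3)]
m=((r>90)&(g<50)).astype(np.uint8); m[:175]=0;m[200:]=0;m[:,:215]=0;m[:,250:]=0
v,u=np.nonzero(m); print(len(u),np.mean([ray(a,x,y,65)[:2] for x,y in zip(u,v)],0) if len(u) else "")
cv2.imwrite("pics/v11.png",np.hstack([cv2.resize(I[90:290,90:290],(400,400),interpolation=2),cv2.resize(b[150:350,280:480],(400,400),interpolation=2)]))
E
```

```text
clock: 38.4
tcp_pos: [575.9, 54.0, 54.5]
orientation: [3.124, -0.069, -0.003]
ft_force: [-3.5, -35.4, 3.8]
finger_gap: -0.2
grip_force: 18.1
clock: 39.5
tcp_pos: [563.6, -207.6, 254.8]
orientation: [-3.14, 0.077, -0.002]
ft_force: [0.6, 0.2, 0.6]
finger_gap: -0.2
grip_force: 0.0
71 [574.16609249  70.7898347 ]
```

View pics/v11.png

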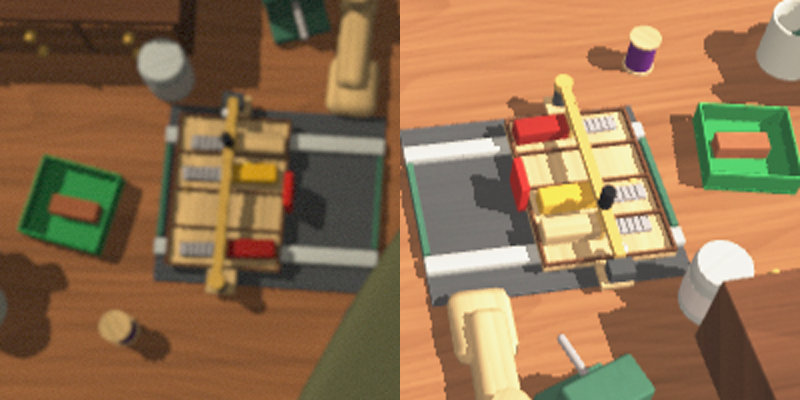

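The tray is against the hard stop (35 N when pressed). The keeper is shut, the rasps and block are in place, and the gripper is clear. Handing in.

```bash
python3 -c "
from cell import bot; print(bot.finish_job())"
```

```text
the job is handed in; nothing more can be done
None
```

The job is handed in; no verdict came back. The pale, small red and yellow rasps (no blue was in view) lie flat in the tray, handles to the push block, the heel block is in the green bin, the keeper bar is shut in its catch, and the tray is home against its stop.

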